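# Snap the off-cut bin onto the strapping machine's hooks

## Robot

A 7-joint arm with a two-finger parallel gripper is mounted at the origin on the work surface. World frame = base frame: x ahead of the robot, y to its left, z up, the work surface at z = 0. Lengths are in m, angles in rad, forces in N, time in s.
With the tool pointing down it reaches from about 0.425 to 0.95 m from the base axis. Payload 4.7 kg.
Tool frame: the origin (TCP) lies on the mounting face of the last link; the fingertips stand 173 mm ahead of it and the grasp point (between the pads) lies env.pinch_z ahead of it (env.pinch_z is the distance from the TCP to the grasp point, in m); x points along the fingers, z is the direction in which the jaws open and shut, and the axes are right-handed (so a half turn about x gives the same grasp; the last joint's range is limited). The gripper opens to 85 mm and grips with 20 to 120 N. Pads are 22 mm wide; open, the fingers measure 114 mm over their backs; the gripper's body (76 mm by 85 mm) begins 54 mm behind the grasp point. The pads swing forward as they close: fully open they stand 13 mm farther back than shut.
Start: joints at [1.217, 0.469, -0.049, 1.532, 0.024, 1.141, -0.082], TCP at [0.215, -0.64, 0.405] pointing down, gripper open.
Joint ranges: [-2.59, 2.59], [-0.33, 1.99], [-1.39, 1.29], [0.1, 2.45], [-1.04, 4.18], [0.21, 1.99], [-2.66, 2.66]. Speed limits (rad/s): [2.57, 2.57, 3.14, 3.14, 3.14, 3.14, 3.14].

## Interface

Orientations are given as a rotation vector (axis times angle).
In Python, from rig import env gives the robot as it stands.
- The arm moves only by the shell command python3 -m jog 'ROWS' [FORCE]. ROWS is JSON, a list of rows, each an object with "fingers": the closure in counts, from 0 (fully open) to 255 (shut); "translation": the shift along the tool's x, y, z normalised to -1 to 1, where 1 is 500 mm, a list of three; "turn": the turn about the tool's x normalised to -1 to 1, where 1 is pi/2 rad. In form: [{"fingers": fingers, "translation": [x, y, z], "turn": turn}, ...]. A call has 1 to 10 rows; each row shifts and turns the commanded pose from where the row before left it, along the tool's axes as they then stand; what a row does not reach is not made up. A row lasts 1/8 s, in which the tool goes at most 62.5 mm and 10.7 degrees, less where a joint would pass 70% of its speed; a pose out of reach is approached as far as the arm can. A call with a number of a shift or a turn outside -1 to 1 is refused whole. A call with a gripper value outside its range is refused whole. The fingers move at their own pace and stop on an object; FORCE is the grip in N (left out, the last holds). Time passes only in rows, so rows that do not move let the fingers close. It gives the time, the measured TCP pose, the force and the opening at its end, in the units of the state.
- env.state(): the state, without advancing time (a new reading comes with each control period).
- env.read_camera(name): name is "side" or "top"; returns a dict with "frame" (384x512x3 uint8, blue, green, red), "fx", "fy", "cx", "cy" (pixels), "xyz" and "attitude" of the camera in the world. Camera axes: x right, y up, looking along -z (the intrinsics and any distortion apply to the point x, -y, -z); pixel columns grow to the right and rows downward; lengths in m; the calibration is good to about 2 mm. A picture is of the moment at which its call begins. There is no depth.
- env.close_job(): hands the job in, once; it reports no verdict.
The state is a dict: "time_s": time; "qpos": joint angles; "dq": joint speeds; "effort": joint torques, N m; "tcp_pos": TCP position; "tcp_rot": TCP orientation; "wrist_force": force on the tool from outside, world axes, zero at the start; "ft_torque": the same for the moment, N m; "width": finger opening in m.
Only numpy, scipy, OpenCV 4.12 (cv2) and the standard library are available. Lean on these libraries where they do the work, as an engineer would, in place of code of your own. Each camera call takes 0.05 s, during which the arm holds its last target. There are 200 camera calls.

## Task

Hang the yellow off-cut bin by its handle bar in the two steel hooks of the blue control unit: first let the bar come to rest on the orange spring catches in both hooks, then press it down until it snaps past them and is fully home in both. Do not let go of the job at the end: finish with the robot still pressing the bar down firmly into the hooks (about 10 N). Leave everything else on the bench where it is.

Things in the scene. Friction and masses are not known exactly. Their poses are not given: they have to be found in the camera images.
- bin: Empty yellow open plastic bin, loose on the bench, 100 mm (its x) by 150 mm (its y), 50 mm high, 0.25 to 0.4 kg. Origin: centre of its underside; z up. Flat steel straps, 16 mm wide in x and 4 mm thick, rise from its short sides at y = -77 and +77 mm to 173 mm height and carry the handle bar.
- bar (a point): Middle of the bin's handle bar, on its axis, 165 mm above the bin's underside; axes as the bin's. Round dark steel bar, 10 mm diameter, rigid with the bin, along the bin's y, free for 150 mm between the straps; 110 mm of open height between it and the bin's rim. Both ends are alike: either may go in either hook.
- bar_a (a point): Point on the handle bar's axis 42 mm from its middle towards the bin's -y.
- bar_b (a point): Point on the handle bar's axis 42 mm from its middle towards the bin's +y.
- hook_unit: Blue steel control unit fixed to the bench. Origin: on the bench top right below seat; z up. Its housing fills x = 80 to 250 mm, y = -150 to 150 mm, 205 mm high. Two steel hooks stick out of one face towards -x, at y = -42 and +42 mm, each 12 mm wide in y (72 mm free between them), reaching to x = -34 mm. Each has an upward-open slot for a bar that runs along y.
- seat (a point): Midway between the two hooks: the bar's middle lies here when home, its axis 200 mm above the bench; axes as the control unit's. The seat of each hook is 16 mm wide in x, its flat floor 195 mm above the bench. The hook's arm below it, 14 mm high, runs from the housing to x = -24 mm, underside 181 mm above the bench.
- mouth (a point): Midway between the two hooks, 238 mm above the bench, level with the tops of their V mouths; axes as the control unit's. The 45 degree lips open to 28 mm either side in x here and narrow to 8 mm either side at 218 mm height. The bin can only come in from the front (from -x), its bar above the lips and its rim below the hooks' arms.
- catches (a point): Midway between the two hooks, 211 mm up, level with the orange spring catches: 10 mm round, along y, two per hook at x = -7 and +7 mm. They carry the hung bin, bar axis 218 mm up. A push of about 7 to 12 N more (both hooks together) spreads them 3 mm each; below 211 mm they snap shut over the bar, the resistance vanishes and the bar drops to its seat. Springs, slippery.
- screwdriver: Screwdriver with a red handle, 200 mm long along its x, lying loose; origin under its middle. A bystander.
- wrench: Steel wrench, 200 mm long along its x, lying loose; origin under its middle. A bystander.
- pulley: Aluminium belt pulley with a hub, 70 mm across and 45 mm high; origin: centre of its underside. A bystander.
- strap_coil: Small yellow coil of strap lying flat, 110 mm across and 22 mm high; origin: centre of its underside. A bystander.
- screw_jar: Closed glass jar with a blue cap, 56 mm across and 80 mm high; origin: centre of its underside. A bystander.
- parts_tray: Blue parts tray, 140 by 200 mm and 40 mm high; origin: centre of its underside. A bystander.

How it is judged:
On the way, in this order (a step that is already met when the one before it is completed fails the run):
1. The bar rests on the spring catches in both hooks, not yet snapped in, with the bin clear of the bench (z of bar_a in the frame of hook_unit between 0.2125 and 0.225 m and x of bar_a in the frame of hook_unit between -0.008 and 0.008 m and z of bar_b in the frame of hook_unit between 0.2125 and 0.225 m and x of bar_b in the frame of hook_unit between -0.008 and 0.008 m and y of bar in the frame of hook_unit between -0.028 and 0.028 m and height (world z) of bin above 0.012 m and linear speed of bin below 0.08 m/s and contact force between bin and hook_unit above 0.5 N), for 0.2 s.
2. The bar is snapped past the catches, home in both hooks (z of bar_a in the frame of hook_unit between 0.196 and 0.203 m and x of bar_a in the frame of hook_unit between -0.008 and 0.008 m and z of bar_b in the frame of hook_unit between 0.196 and 0.203 m and x of bar_b in the frame of hook_unit between -0.008 and 0.008 m and y of bar in the frame of hook_unit between -0.028 and 0.028 m and height (world z) of bin above 0.012 m), for 0.2 s.
At the end, for the whole second after the job is handed in: The bar is home in both hooks: its axis within 8 mm of the seat line in x and -4 to +3 mm in height at both, its middle within 28 mm of midway. The bin is off the bench, at rest (under 0.05 m/s), fingers still on it, and it bears on the hooks with over 7 N (it weighs 2.5 to 3.9 N) (all of step 2 and contact force between bin and hook_unit above 7 N and contact force between the fingers and bin above 2 N and linear speed of bin below 0.05 m/s); the arm keeps its last pose, push and grip.
It fails at once if One of the bystanders (tools, pulley, jar, coil, tray) is moved more than 30 mm (distance of any of screwdriver, wrench, pulley, strap_coil, screw_jar, parts_tray from where it was at the start of the episode above 0.03 m).
It also fails if it takes over 64 s, if anything falls off the work surface, if the arm or the gripper's body presses on something with over 40 N, if the wrist force passes 120 N, or if a joint passes its speed limit or range.

## Working session

There is one attempt and no reset: what is moved stays moved. The work goes in short steps, Python scripts to look and compute and a shell command to move; the robot and the scene stay as the last step left them, time stands still between calls to the robot, and variables do not carry over. Pictures are saved under pics/ and viewed, about 8 in all and at most 12, crops included, and the job is handed in when it is done.

```bash
ls; mkdir -p pics
python3 - <<'E'
from rig import env
import cv2,json
print(env.state(), env.pinch_z)
for n in("side","top"):
    d=env.read_camera(n); cv2.imwrite(f"pics/{n}0.png",d["frame"])
    print({k:v for k,v in d.items() if k!="frame"})
E
```

```text
pics
{'time_s': 0.0, 'qpos': array([ 1.21711925,  0.46943899, -0.0486329 ,  1.53370432,  0.02410482,
        1.14098823, -0.08228557]), 'dq': array([-0.00046791,  0.00061666,  0.00018862,  0.00032906, -0.00113072,
        0.00047699, -0.00014893]), 'effort': array([-2.39699484e-04, -5.10316122e+01, -4.65493498e-02, -2.37719125e+01,
        1.07340451e-02,  7.49129016e-03,  2.47901590e-05]), 'tcp_pos': array([ 0.21535144, -0.63946228,  0.40365846]), 'tcp_rot': array([ 0.96777793,  1.34721346, -0.96597007]), 'wrist_force': array([-0.28956846, -0.33796354, -0.31942546]), 'ft_torque': array([ 0.03447763, -0.01683673, -0.00806127]), 'width': 0.08554723916868949} 0.1547
{'fx': 479.64928271316325, 'fy': 479.64928271316325, 'cx': 255.40568937719712, 'cy': 188.41826370714978, 'xyz': array([ 0.11680052, -1.24538305,  0.9906489 ]), 'attitude': array([ 0.92545561, -0.1693851 , -0.31744887])}
{'fx': 451.694722122004, 'fy': 451.694722122004, 'cx': 254.37286872810833, 'cy': 197.20769233629952, 'xyz': array([ 0.43033972, -0.1889808 ,  1.48625824]), 'attitude': array([ 0.06120783, -0.06362475, -1.58004937])}
```

View pics/side0.png

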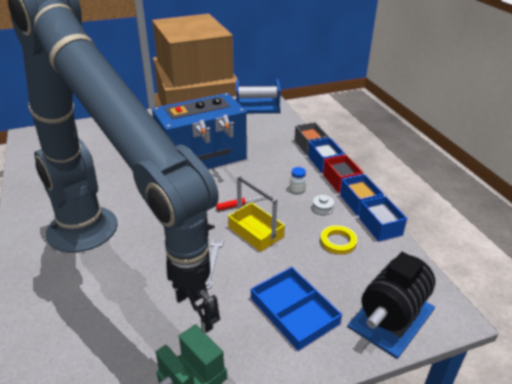

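View pics/top0.png

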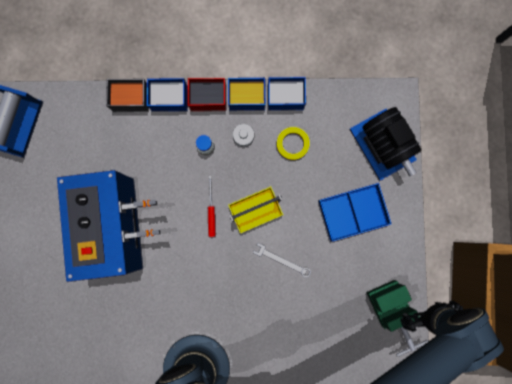

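The pictures show the bin near (256,211) top / (256,225) side. Its bar is dark and runs roughly along image x in the top view. The hook unit is at the left in the top view, with hooks at (128,207) and (128,237) pointing right (world -y). Next I'll enlarge the crops for precise points.

```bash
cat > h.py <<'E'
import numpy as np,cv2
from scipy.spatial.transform import Rotation as R
from rig import env
def ray(d,u,v):
    r=R.from_rotvec(d["attitude"]).as_matrix()@np.array([(u-d["cx"])/d["fx"],-(v-d["cy"])/d["fy"],-1])
    return np.array(d["xyz"]),r/np.linalg.norm(r)
def plane(d,u,v,z):
    o,r=ray(d,u,v); return o+r*(z-o[2])/r[2]
def tri(d1,p1,d2,p2):
    o,a=ray(d1,*p1); q,b=ray(d2,*p2)
    s=np.linalg.lstsq(np.c_[a,-b],q-o,rcond=None)[0]
    A=o+s[0]*a;B=q+s[1]*b
    return (A+B)/2,np.linalg.norm(A-B)
def proj(d,p):
    c=R.from_rotvec(d["attitude"]).as_matrix().T@(np.array(p)-d["xyz"])
    return d["cx"]-d["fx"]*c[0]/c[2], d["cy"]+d["fy"]*c[1]/c[2]
def crop(f,x,y,w,s=400,h=300):
    hh=int(w*h/s); c=cv2.resize(f[y:y+hh,x:x+w],(s,h),interpolation=cv2.INTER_CUBIC)
    for k in range((x//10+1)*10,x+w,10):
        X=int((k-x+.5)*s/w); cv2.line(c,(X,0),(X,6 if k%50 else 14),(255,255,255),1); cv2.putText(c,str(k),(X-10,18),0,.35,(0,0,255),1)
    for k in range((y//10+1)*10,y+hh,10):
        Y=int((k-y+.5)*h/hh); cv2.line(c,(0,Y),(6,Y),(255,255,255),1); cv2.putText(c,str(k),(8,Y+4),0,.35,(0,0,255),1)
    return c
def mosaic(name,cs):
    cv2.imwrite(name,np.vstack([np.hstack(cs[:2]),np.hstack(cs[2:])]) if len(cs)>2 else np.hstack(cs))
E
python3 - <<'E'
from h import *
t=env.read_camera("top");s=env.read_camera("side")
mosaic("pics/m1.png",[crop(t["frame"],215,175,80),crop(t["frame"],55,165,128),crop(s["frame"],210,165,100),crop(s["frame"],150,85,110)])
hsv=cv2.cvtColor(t["frame"],cv2.COLOR_BGR2HSV)
m=cv2.inRange(hsv,(100,120,60),(125,255,255)); m[:160]=0;m[290:]=0;m[:,:50]=0;m[:,160:]=0
c=max(cv2.findContours(m,0,2)[0],key=cv2.contourArea); print("unit hull",cv2.approxPolyDP(cv2.convexHull(c),3,True)[:,0].tolist())
m=cv2.inRange(hsv,(22,120,60),(35,255,255)); m[:175]=0;m[250:]=0;m[:,:220]=0;m[:,290:]=0
c=np.vstack(cv2.findContours(m,0,2)[0]); r=cv2.minAreaRect(c);print("bin",r,cv2.boxPoints(r).tolist())
E
```

```text
unit hull [[113, 170], [126, 273], [66, 280], [57, 178]]
bin ((255.11209106445312, 209.59483337402344), (31.64484977722168, 47.79553985595703), 66.80140686035156) [[226.913818359375, 204.46551513671875], [270.8448486328125, 185.637939453125], [283.31036376953125, 214.72415161132812], [239.37933349609375, 233.55172729492188]]
```

View pics/m1.png

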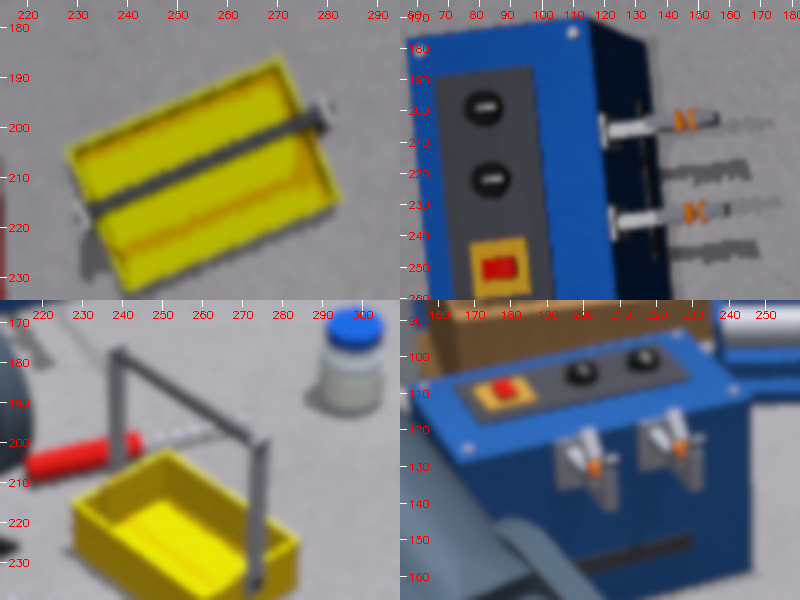

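The enlarged crops give these points:
- **Bar ends:** top (232.5,217) and (279,198.5), side (239.5,179) and (274,200).
- **Catches, top:** (146.5,203.3) and (149.4,232.8).
- **Catches, side:** (203.5,131) and (226.5,126).

Run:
```python
from h import *
np.set_printoptions(precision=4,suppress=True)
t=env.read_camera("top");s=env.read_camera("side")
b=[plane(t,*p,.167) for p in((232.5,217),(279,198.5))]; print("bar plane",b,np.linalg.norm(b[0]-b[1]))
for a,c in(((232.5,217),(239.5,179)),((279,198.5),(274,200)),((146.5,203.3),(226.5,126)),((149.4,232.8),(203.5,131))): print(tri(t,a,s,c))
print("binrim",plane(t,255.1,209.6,.05))
m=(b[0]+b[1])/2; v=b[0]-b[1]; print("barmid",m,"dir deg",np.degrees(np.arctan2(v[1],v[0])))
k=[plane(t,*p,.211) for p in((146.5,203.3),(149.4,232.8))]; v=k[0]-k[1];print("catch",k,np.linalg.norm(v),"mid",(k[0]+k[1])/2,np.degrees(np.arctan2(v[1],v[0])))
q=[plane(t,*p,.205) for p in((113,170),(126,273),(66,280),(57,178))];print("unit",q)
f=q[0]-q[1];f/=np.linalg.norm(f);n=np.array([-f[1],f[0],0]);print("face dir",np.degrees(np.arctan2(f[1],f[0])),"seat from housing",np.mean(q,0)-n*.165, "sizes",np.linalg.norm(q[0]-q[1]),np.linalg.norm(q[1]-q[2]))
st=env.state();M=R.from_rotvec(st["tcp_rot"]).as_matrix();print(M,st["tcp_pos"]+M[:,0]*.1547)
```

```text
bar plane [array([ 0.4779, -0.1271,  0.167 ]), array([ 0.5307, -0.2636,  0.167 ])] 0.1463984698780458
(array([ 0.4777, -0.1267,  0.1611]), np.float64(0.0008705742238986623))
(array([ 0.5321, -0.2641,  0.1678]), np.float64(0.0030008587792439757))
(array([0.5152, 0.1153, 0.2079]), np.float64(0.00538332852360327))
(array([0.4326, 0.1058, 0.2091]), np.float64(0.003540468825829291))
binrim [ 0.505  -0.1937  0.05  ]
barmid [ 0.5043 -0.1954  0.167 ] dir deg 111.1371887475543
catch [array([0.5176, 0.1138, 0.211 ]), array([0.4343, 0.1049, 0.211 ])] 0.08374716705331013 mid [0.4759 0.1094 0.211 ] 6.088922366827365
unit [array([0.6143, 0.2118, 0.205 ]), array([0.3225, 0.171 , 0.205 ]), array([0.3048, 0.3389, 0.205 ]), array([0.5929, 0.3712, 0.205 ])]
face dir 7.944951916975925 seat from housing [0.4814 0.1098 0.205 ] sizes 0.2946982184741802 0.1688276446412901
[[-0.0002  0.9477  0.3192]
 [ 0.0006  0.3192 -0.9477]
 [-1.      0.     -0.0007]] [ 0.2154 -0.6395  0.2496]
```

```bash
python3 -m jog '[{"fingers":0,"translation":[0,0.083,-0.066],"turn":0},{"fingers":0,"translation":[0,0.083,-0.066],"turn":0},{"fingers":0,"translation":[0,0.083,-0.066],"turn":0},{"fingers":0,"translation":[0,0.083,-0.066],"turn":0},{"fingers":0,"translation":[0,0.083,-0.066],"turn":0},{"fingers":0,"translation":[0,0.083,-0.066],"turn":0},{"fingers":0,"translation":[0,0.083,-0.066],"turn":0},{"fingers":0,"translation":[0,0.083,-0.066],"turn":0},{"fingers":0,"translation":[0,0.083,-0.066],"turn":0},{"fingers":0,"translation":[0,0.083,-0.066],"turn":0}]'
python3 -m jog '[{"fingers":0,"translation":[0,0,0],"turn":-0.114},{"fingers":0,"translation":[0,0,0],"turn":-0.114},{"fingers":0,"translation":[0,0,0],"turn":-0.114},{"fingers":0,"translation":[0,0,0],"turn":-0.114},{"fingers":0,"translation":[0,0,0],"turn":-0.114},{"fingers":0,"translation":[0,0,0],"turn":-0.114},{"fingers":0,"translation":[0,0,0],"turn":-0.114},{"fingers":0,"translation":[0,0,0],"turn":-0.114},{"fingers":0,"translation":[0,0,0],"turn":-0.114},{"fingers":0,"translation":[0,0,0],"turn":0}]'
cat > where.py <<'E'
from h import *
import sys
# goal: grasp point x y z, jaw yaw deg
np.set_printoptions(precision=4,suppress=True)
g=np.array([float(a) for a in sys.argv[1:5]])
st=env.state();M=R.from_rotvec(st["tcp_rot"]).as_matrix();p=st["tcp_pos"]+M[:,0]*env.pinch_z
yaw=np.degrees(np.arctan2(M[1,2],M[0,2]))
print("t",st["time_s"],"pinch",p,"yaw",yaw,"tilt",M[:,0],"F",st["wrist_force"],"T",st["ft_torque"],"w",st["width"])
print("norm shift",M.T@(g[:3]-p)/.5,"turn",-(g[3]-yaw)/90)
E
python3 where.py .5045 -.1955 .165 21.1
python3 - <<'E'
from h import *
t=env.read_camera("top");s=env.read_camera("side")
mosaic("pics/m2.png",[crop(t["frame"],195,155,120),crop(s["frame"],200,140,120)])
E
```

```text
time_s: 1.55
tcp_pos: [0.5041, -0.193, 0.405]
tcp_rot: [0.967, 1.345, -0.967]
wrist_force: [0.3, -1.2, 0.4]
width: 0.0856
time_s: 2.8
tcp_pos: [0.5033, -0.1947, 0.4047]
tcp_rot: [-0.285, 1.552, 0.285]
wrist_force: [-0.3, -0.2, -0.2]
width: 0.0856
t 2.8 pinch [ 0.5033 -0.1947  0.25  ] yaw 20.811336907543655 tilt [ 0.0001  0.0001 -1.    ] F [-0.2666 -0.2202 -0.2301] T [ 0.0221 -0.0394 -0.0026] w 0.0856103653133799
norm shift [ 0.17   -0.0024  0.0015] turn -0.0032073676939594026
```

View pics/m2.png

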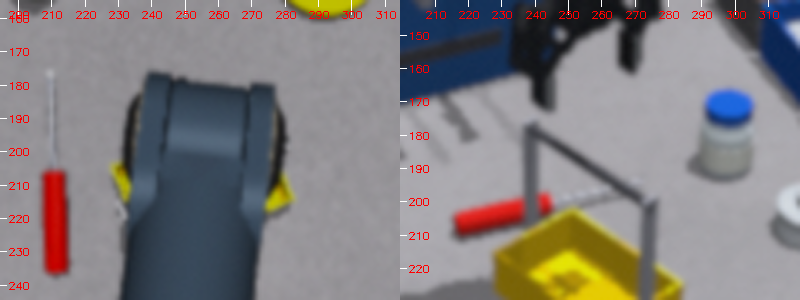

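The side view shows the open fingers at (242,170) and (268,158), straddling the bar line below them at about (256,190). I'll go down and grip.

```bash
python3 -m jog '[{"fingers":0,"translation":[0.05,0,0],"turn":0},{"fingers":0,"translation":[0.05,0,0],"turn":0},{"fingers":0,"translation":[0.04,0,0],"turn":0},{"fingers":0,"translation":[0.03,0,0],"turn":0},{"fingers":0,"translation":[0,0,0],"turn":0}]'
python3 -m jog '[{"fingers":255,"translation":[0,0,0],"turn":0},{"fingers":255,"translation":[0,0,0],"turn":0},{"fingers":255,"translation":[0,0,0],"turn":0},{"fingers":255,"translation":[0,0,0],"turn":0},{"fingers":255,"translation":[0,0,0],"turn":0},{"fingers":255,"translation":[0,0,0],"turn":0},{"fingers":255,"translation":[0,0,0],"turn":0},{"fingers":255,"translation":[0,0,0],"turn":0}]' 80
python3 where.py .5045 -.1955 .27 21.1
```

```text
time_s: 3.52
tcp_pos: [0.5032, -0.1944, 0.3188]
tcp_rot: [-0.286, 1.553, 0.287]
wrist_force: [0.4, -0.4, 0.8]
width: 0.0855
time_s: 4.53
tcp_pos: [0.5036, -0.1946, 0.32]
tcp_rot: [-0.287, 1.551, 0.286]
wrist_force: [-0.1, -0.0, 2.8]
width: 0.0073
t 4.525 pinch [ 0.5037 -0.1946  0.1653] yaw 20.944617886885005 tilt [ 0.0006 -0.0003 -1.    ] F [-0.1381 -0.0428  2.7578] T [-0.096  -0.0159 -0.002 ] w 0.00732375080561252
norm shift [-0.2095 -0.0023  0.001 ] turn -0.0017264679234999549
```

```bash
python3 -m jog '[{"fingers":255,"translation":[-0.02,0,0],"turn":0},{"fingers":255,"translation":[-0.04,0,0],"turn":0},{"fingers":255,"translation":[-0.05,0,0],"turn":0},{"fingers":255,"translation":[-0.05,0,0],"turn":0},{"fingers":255,"translation":[-0.04,0,0],"turn":0},{"fingers":255,"translation":[-0.02,0,0],"turn":0},{"fingers":255,"translation":[0,0,0],"turn":0},{"fingers":255,"translation":[0,0,0],"turn":0}]'
python3 where.py .477 -.10 .275 96.8
python3 - <<'E'
from h import *
t=env.read_camera("top");s=env.read_camera("side")
mosaic("pics/m3.png",[crop(t["frame"],195,155,120),crop(s["frame"],200,100,150)])
E
```

```text
time_s: 5.52
tcp_pos: [0.503, -0.1945, 0.4286]
tcp_rot: [-0.286, 1.554, 0.288]
wrist_force: [0.7, -1.1, -4.9]
width: 0.0071
t 5.525 pinch [ 0.5027 -0.1944  0.2739] yaw 20.951223189145704 tilt [-0.0021  0.0008 -1.    ] F [ 0.6929 -1.0684 -4.8529] T [ 0.0073 -0.0117 -0.0301] w 0.007077108809772135
norm shift [-0.0019  0.1946  0.0195] turn -0.8427641867872698
```

View pics/m3.png

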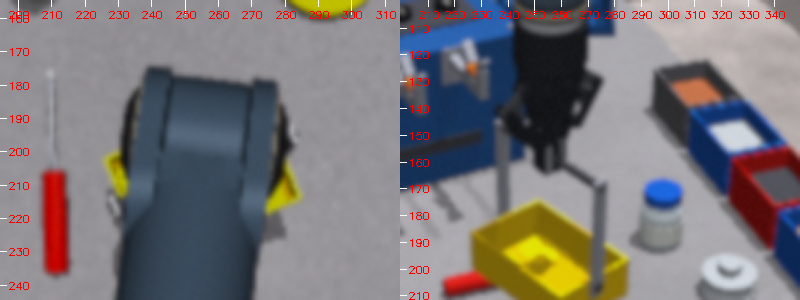

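The side view shows the bin lifted level, gripped mid-bar, with straps at about (239,146) and (274,168). I'll turn it in line with the hooks.

```bash
python3 -m jog '[{"fingers":255,"translation":[0,0,0],"turn":-0.06},{"fingers":255,"translation":[0,0,0],"turn":-0.1},{"fingers":255,"translation":[0,0,0],"turn":-0.115},{"fingers":255,"translation":[0,0,0],"turn":-0.115},{"fingers":255,"translation":[0,0,0],"turn":-0.115},{"fingers":255,"translation":[0,0,0],"turn":-0.115},{"fingers":255,"translation":[0,0,0],"turn":-0.1},{"fingers":255,"translation":[0,0,0],"turn":-0.08},{"fingers":255,"translation":[0,0,0],"turn":-0.043},{"fingers":255,"translation":[0,0,0],"turn":0}]'
python3 where.py .491 -.01 .272 96.8
```

```text
time_s: 6.88
tcp_pos: [0.5033, -0.1947, 0.4291]
tcp_rot: [-1.295, 1.151, 1.297]
wrist_force: [-0.3, 0.2, -4.3]
width: 0.0071
t 6.875 pinch [ 0.5031 -0.1946  0.2744] yaw 96.76448184912203 tilt [-0.0009  0.0007 -1.    ] F [-0.2667  0.1993 -4.319 ] T [-0.0374  0.0316  0.0617] w 0.007103642025011575
norm shift [ 0.0051 -0.0194  0.3695] turn -0.0003946461208662476
```

```bash
python3 -m jog '[{"fingers":255,"translation":[0,-0.002,0.02],"turn":0},{"fingers":255,"translation":[0,-0.002,0.04],"turn":0},{"fingers":255,"translation":[0,-0.003,0.06],"turn":0},{"fingers":255,"translation":[0,-0.003,0.07],"turn":0},{"fingers":255,"translation":[0,-0.003,0.06],"turn":0},{"fingers":255,"translation":[0,-0.003,0.05],"turn":0},{"fingers":255,"translation":[0,-0.002,0.04],"turn":0},{"fingers":255,"translation":[0,-0.001,0.02],"turn":0},{"fingers":255,"translation":[0,0,0.01],"turn":0},{"fingers":255,"translation":[0,0,0],"turn":0}]'
python3 where.py .477 .109 .272 96.8
python3 - <<'E'
from h import *
t=env.read_camera("top");s=env.read_camera("side")
mosaic("pics/m4.png",[crop(t["frame"],110,160,120),crop(s["frame"],150,80,130)])
E
```

```text
time_s: 8.12
tcp_pos: [0.4908, -0.0097, 0.4297]
tcp_rot: [-1.297, 1.151, 1.296]
wrist_force: [0.7, 0.3, -4.5]
width: 0.0072
t 8.125 pinch [ 0.4908 -0.0098  0.275 ] yaw 96.8140200743549 tilt [ 0.     -0.0004 -1.    ] F [ 0.6735  0.3121 -4.4621] T [-0.0418  0.0219  0.05  ] w 0.007218434203046786
norm shift [ 0.0059 -0.0007  0.2392] turn 0.00015577860394336716
```

View pics/m4.png

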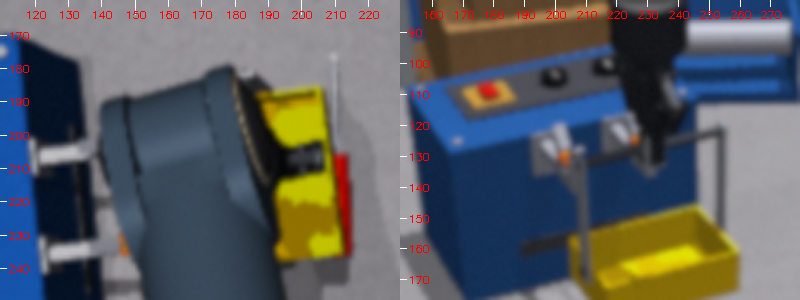

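In the side view the bar's strap tops are at about (208,129.5) and (254,122), bin level, with the hooks ahead. I'll compare that with the predicted projection.

Run:
```python
from h import *
s=env.read_camera("side")
a=np.radians(6.8);u=np.array([np.cos(a),np.sin(a),0]);m=np.array([.4908,-.0098,.275])
for k in(-.077,.077):
  for z in(.275,.283): 
    p=m+k*u; p[2]=z; print(k,z,proj(s,p))
for y in(-.042,.042):
  p=np.array([.477,.109,.211])+y*u; print("catch",proj(s,p))
cv2.imwrite("pics/s5.png",crop(s["frame"],185,100,80,800,600))
```

```text
-0.077 0.275 (np.float64(207.7040339878382), np.float64(132.25280184547114))
-0.077 0.283 (np.float64(207.56642190196342), np.float64(129.9040703621707))
0.077 0.275 (np.float64(253.79424683488566), np.float64(121.46296675893598))
0.077 0.283 (np.float64(253.8089373540735), np.float64(119.1688314283369))
catch (np.float64(204.95998816759325), np.float64(130.6272882279456))
catch (np.float64(228.40862705091763), np.float64(125.18140117104792))
```

View pics/s5.png

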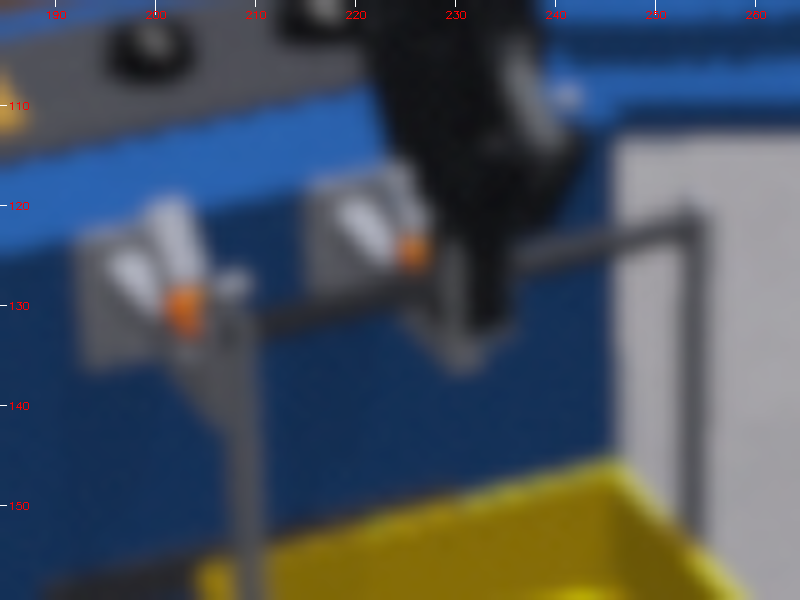

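The bar is at about z=0.274, and its line agrees with the prediction. Next I'll move in over the lips.

```bash
python3 -m jog '[{"fingers":255,"translation":[0,-0.001,0.015],"turn":0},{"fingers":255,"translation":[0,-0.001,0.03],"turn":0},{"fingers":255,"translation":[0,-0.001,0.04],"turn":0},{"fingers":255,"translation":[0,-0.001,0.045],"turn":0},{"fingers":255,"translation":[0,0,0.04],"turn":0},{"fingers":255,"translation":[0,0,0.035],"turn":0},{"fingers":255,"translation":[0,0,0.025],"turn":0},{"fingers":255,"translation":[0,0,0.011],"turn":0},{"fingers":255,"translation":[0,0,0],"turn":0},{"fingers":255,"translation":[0,0,0],"turn":0}]'
python3 where.py .475 .110 .24 96.8
python3 - <<'E'
from h import *
t=env.read_camera("top");s=env.read_camera("side")
mosaic("pics/m6.png",[crop(t["frame"],90,160,120),crop(s["frame"],170,80,80)])
a=np.radians(6.8);u=np.array([np.cos(a),np.sin(a),0]);n=np.array([-u[1],u[0],0]);o=np.array([.475,.11,0])
for y in(-.042,.042):
  print("lip front/back tops",proj(s,o+y*u-.028*n+[0,0,.238]),proj(s,o+y*u+.028*n+[0,0,.238]))
E
```

```text
time_s: 9.52
tcp_pos: [0.4788, 0.1095, 0.4296]
tcp_rot: [-1.296, 1.152, 1.295]
wrist_force: [-0.5, 0.2, -3.9]
width: 0.0073
t 9.525 pinch [0.4787 0.1094 0.2749] yaw 96.7545869474148 tilt [-0.0001 -0.0006 -1.    ] F [-0.5288  0.1983 -3.9034] T [ 0.0005 -0.0309  0.0842] w 0.00728748387739948
norm shift [0.0698 0.0073 0.0021] turn -0.0005045894731689297
lip front/back tops (np.float64(207.0789901776182), np.float64(127.08489008993152)) (np.float64(200.65653829606788), np.float64(119.57150787715155))
lip front/back tops (np.float64(231.02372125281966), np.float64(121.58363257328264)) (np.float64(224.12477233078715), np.float64(114.35167152835696))
```

View pics/m6.png

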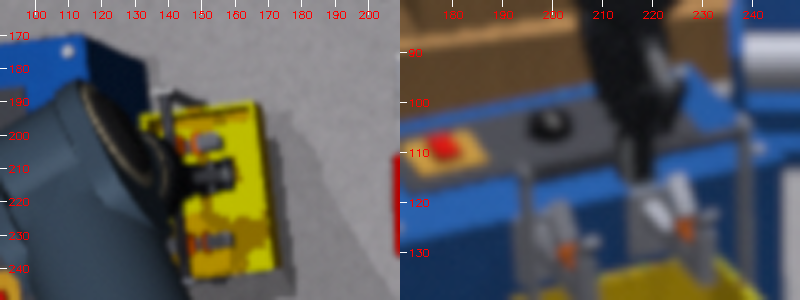

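The bar sits above the hooks, with the straps outside them and the gripper about 5 mm off centre. I'll centre it and lower gently.

```bash
python3 -m jog '[{"fingers":255,"translation":[0.01,0.006,0.001],"turn":0},{"fingers":255,"translation":[0.02,0.005,0.001],"turn":0},{"fingers":255,"translation":[0.02,0,0],"turn":0},{"fingers":255,"translation":[0.015,0,0],"turn":0},{"fingers":255,"translation":[0.01,0,0],"turn":0},{"fingers":255,"translation":[0.01,0,0],"turn":0},{"fingers":255,"translation":[0.006,0,0],"turn":0},{"fingers":255,"translation":[0.004,0,0],"turn":0},{"fingers":255,"translation":[0,0,0],"turn":0},{"fingers":255,"translation":[0,0,0],"turn":0}]'
python3 where.py .475 .110 .219 96.8
```

```text
time_s: 10.88
tcp_pos: [0.4731, 0.1106, 0.3824]
tcp_rot: [-1.297, 1.15, 1.296]
wrist_force: [-0.2, -0.1, -5.6]
width: 0.0068
t 10.875 pinch [0.4731 0.1106 0.2277] yaw 96.81854670737187 tilt [ 0.0004 -0.     -1.    ] F [-0.1682 -0.1267 -5.609 ] T [0.0387 0.0439 0.0017] w 0.006800696795115651
norm shift [ 0.0173 -0.0036 -0.0016] turn 0.00020607452635409295
```

```bash
python3 -m jog '[{"fingers":255,"translation":[0.004,0,0],"turn":0},{"fingers":255,"translation":[0.004,0,0],"turn":0},{"fingers":255,"translation":[0,0,0],"turn":0},{"fingers":255,"translation":[0,0,0],"turn":0}]'
python3 -m jog '[{"fingers":255,"translation":[0.003,0,0],"turn":0},{"fingers":255,"translation":[0,0,0],"turn":0},{"fingers":255,"translation":[0,0,0],"turn":0}]'
python3 -m jog '[{"fingers":255,"translation":[0.003,0,0],"turn":0},{"fingers":255,"translation":[0,0,0],"turn":0},{"fingers":255,"translation":[0,0,0],"turn":0}]'
python3 where.py .475 .110 .218 96.8
```

```text
time_s: 11.38
tcp_pos: [0.473, 0.1105, 0.3782]
tcp_rot: [-1.296, 1.151, 1.296]
wrist_force: [-0.4, 0.3, -3.8]
width: 0.0072
time_s: 11.75
tcp_pos: [0.473, 0.1105, 0.3767]
tcp_rot: [-1.296, 1.151, 1.296]
wrist_force: [0.1, 0.6, -4.0]
width: 0.0076
time_s: 12.12
tcp_pos: [0.473, 0.1105, 0.3752]
tcp_rot: [-1.296, 1.15, 1.296]
wrist_force: [-0.0, -0.2, -4.3]
width: 0.0071
t 12.125 pinch [0.473  0.1105 0.2205] yaw 96.82276910955132 tilt [ 0.0001 -0.     -1.    ] F [-0.041  -0.1853 -4.2872] T [-0.0102 -0.0763 -0.0468] w 0.00711983485948591
norm shift [ 0.005  -0.0038 -0.0015] turn 0.00025299010612577096
```

```bash
python3 -m jog '[{"fingers":255,"translation":[0.002,0,0],"turn":0},{"fingers":255,"translation":[0,0,0],"turn":0},{"fingers":255,"translation":[0,0,0],"turn":0}]'
python3 -m jog '[{"fingers":255,"translation":[0.002,0,0],"turn":0},{"fingers":255,"translation":[0,0,0],"turn":0},{"fingers":255,"translation":[0,0,0],"turn":0}]'
python3 where.py .475 .110 .218 96.8
```

```text
time_s: 12.5
tcp_pos: [0.473, 0.1105, 0.3743]
tcp_rot: [-1.296, 1.151, 1.296]
wrist_force: [-0.0, -0.4, -2.8]
width: 0.0075
time_s: 12.88
tcp_pos: [0.4733, 0.1101, 0.3734]
tcp_rot: [-1.297, 1.151, 1.295]
wrist_force: [0.7, -2.0, -0.1]
width: 0.0073
t 12.875 pinch [0.4734 0.11   0.2187] yaw 96.78640130939395 tilt [ 0.0008 -0.0008 -1.    ] F [ 0.7285 -2.0332 -0.1198] T [-0.6221 -0.158  -0.0357] w 0.007302424651035156
norm shift [ 0.0015 -0.0031 -0.0003] turn -0.00015109656228939154
```

Contact at the expected height (pinch 0.2187): the weight is carried, with a small sideways push of -2 N in y. I'll relieve it and hold.

```bash
python3 -m jog '[{"fingers":255,"translation":[0,0,-0.003],"turn":0},{"fingers":255,"translation":[0,0,0],"turn":0},{"fingers":255,"translation":[0,0,0],"turn":0},{"fingers":255,"translation":[0,0,0],"turn":0}]'
python3 where.py .475 .110 .218 96.8
python3 - <<'E'
from h import *
s=env.read_camera("side");t=env.read_camera("top")
mosaic("pics/m7.png",[crop(t["frame"],90,160,120),crop(s["frame"],180,90,70)])
E
```

```text
time_s: 13.38
tcp_pos: [0.4731, 0.1093, 0.3732]
tcp_rot: [-1.296, 1.15, 1.297]
wrist_force: [0.0, 0.1, -1.1]
width: 0.0073
t 13.375 pinch [0.4731 0.1094 0.2185] yaw 96.83231937326933 tilt [ 0.0001  0.0005 -1.    ] F [ 0.0401  0.1415 -1.1173] T [ 0.1213 -0.1239 -0.0753] w 0.007259567561735109
norm shift [ 0.001  -0.0038  0.0008] turn 0.00035910414743701345
```

View pics/m7.png

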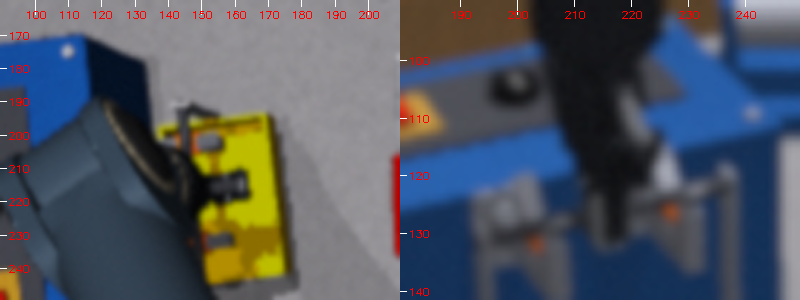

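The side view shows the bar in both hook mouths just above the orange catches (204,131) and (227,126), with about 3 N of weight on the hooks. I'll hold, then press.

```bash
python3 -m jog '[{"fingers":255,"translation":[0.001,0,0],"turn":0},{"fingers":255,"translation":[0,0,0],"turn":0},{"fingers":255,"translation":[0,0,0],"turn":0},{"fingers":255,"translation":[0,0,0],"turn":0},{"fingers":255,"translation":[0,0,0],"turn":0}]' 100
python3 -m jog '[{"fingers":255,"translation":[0.002,0,0],"turn":0},{"fingers":255,"translation":[0.002,0,0],"turn":0},{"fingers":255,"translation":[0,0,0],"turn":0}]'
python3 -m jog '[{"fingers":255,"translation":[0.002,0,0],"turn":0},{"fingers":255,"translation":[0.002,0,0],"turn":0},{"fingers":255,"translation":[0,0,0],"turn":0}]'
python3 where.py .475 .110 .20 96.8
```

```text
time_s: 14.1
tcp_pos: [0.4732, 0.1093, 0.3729]
tcp_rot: [-1.296, 1.15, 1.296]
wrist_force: [-1.1, 1.3, 3.0]
width: 0.0064
time_s: 14.48
tcp_pos: [0.4738, 0.1094, 0.3717]
tcp_rot: [-1.298, 1.148, 1.295]
wrist_force: [-0.7, 0.3, 7.3]
width: 0.0069
time_s: 14.85
tcp_pos: [0.4741, 0.1094, 0.37]
tcp_rot: [-1.298, 1.147, 1.294]
wrist_force: [0.2, 1.1, 8.7]
width: 0.0069
t 14.85 pinch [0.4747 0.1095 0.2153] yaw 96.82596402505209 tilt [ 0.0038  0.0005 -1.    ] F [0.2311 1.148  8.7253] T [ 0.1401 -0.0599 -0.107 ] w 0.006901559472465999
norm shift [ 0.0306 -0.0006  0.001 ] turn 0.00028848916724544753
```

```bash
python3 -m jog '[{"fingers":255,"translation":[0.003,0,0],"turn":0},{"fingers":255,"translation":[0.003,0,0],"turn":0},{"fingers":255,"translation":[0,0,0],"turn":0}]'
python3 -m jog '[{"fingers":255,"translation":[0.003,0,0],"turn":0},{"fingers":255,"translation":[0.003,0,0],"turn":0},{"fingers":255,"translation":[0,0,0],"turn":0}]'
python3 where.py .475 .110 .20 96.8
```

```text
time_s: 15.22
tcp_pos: [0.4736, 0.109, 0.3656]
tcp_rot: [-1.297, 1.149, 1.295]
wrist_force: [2.4, 2.0, -3.1]
width: 0.0069
time_s: 15.6
tcp_pos: [0.472, 0.1086, 0.3608]
tcp_rot: [-1.295, 1.154, 1.3]
wrist_force: [1.2, 3.1, -15.1]
width: 0.0067
t 15.6 pinch [0.4713 0.1086 0.2061] yaw 96.8418624124052 tilt [-0.0045 -0.0005 -1.    ] F [  1.1875   3.1201 -15.0624] T [ 0.5259 -0.1881 -0.075 ] w 0.0066879001149126515
norm shift [ 0.0122 -0.0077  0.002 ] turn 0.0004651379156134302
```

It has snapped and the catches now pull the bar down. I'll follow it to the seat.

```bash
python3 -m jog '[{"fingers":255,"translation":[0.003,0,0.001],"turn":0},{"fingers":255,"translation":[0.003,0,0.001],"turn":0},{"fingers":255,"translation":[0.003,0,0],"turn":0},{"fingers":255,"translation":[0,0,0],"turn":0},{"fingers":255,"translation":[0,0,0],"turn":0}]'
python3 -m jog '[{"fingers":255,"translation":[0.002,0,0],"turn":0},{"fingers":255,"translation":[0,0,0],"turn":0},{"fingers":255,"translation":[0,0,0],"turn":0}]'
python3 where.py .475 .110 .20 96.8
```

```text
time_s: 16.23
tcp_pos: [0.4734, 0.1098, 0.3586]
tcp_rot: [-1.297, 1.15, 1.295]
wrist_force: [0.9, -0.5, -5.3]
width: 0.0063
time_s: 16.6
tcp_pos: [0.4731, 0.1102, 0.3574]
tcp_rot: [-1.297, 1.15, 1.296]
wrist_force: [0.6, 0.5, -3.5]
width: 0.0066
t 16.6 pinch [0.4732 0.1102 0.2027] yaw 96.83769385472516 tilt [ 0.0005  0.0001 -1.    ] F [ 0.6386  0.4659 -3.4854] T [0.0417 0.0409 0.0517] w 0.006579101595954756
norm shift [ 0.0054 -0.0035 -0.0009] turn 0.00041882060805736247
```

```bash
python3 -m jog '[{"fingers":255,"translation":[0.003,0,0],"turn":0},{"fingers":255,"translation":[0,0,0],"turn":0},{"fingers":255,"translation":[0,0,0],"turn":0}]'
python3 -m jog '[{"fingers":255,"translation":[0.002,0,0],"turn":0},{"fingers":255,"translation":[0,0,0],"turn":0},{"fingers":255,"translation":[0,0,0],"turn":0}]'
python3 -m jog '[{"fingers":255,"translation":[0.002,0,0],"turn":0},{"fingers":255,"translation":[0,0,0],"turn":0},{"fingers":255,"translation":[0,0,0],"turn":0}]'
python3 where.py .475 .110 .20 96.8
```

```text
time_s: 16.98
tcp_pos: [0.473, 0.11, 0.3557]
tcp_rot: [-1.296, 1.151, 1.296]
wrist_force: [-0.0, -0.0, -4.9]
width: 0.0066
time_s: 17.35
tcp_pos: [0.4731, 0.1101, 0.3549]
tcp_rot: [-1.297, 1.15, 1.296]
wrist_force: [-0.8, -0.1, -0.7]
width: 0.0064
time_s: 17.73
tcp_pos: [0.4731, 0.1103, 0.3548]
tcp_rot: [-1.297, 1.151, 1.295]
wrist_force: [-3.6, -1.3, 6.6]
width: 0.0067
t 17.725 pinch [0.4732 0.1101 0.2001] yaw 96.811137740687 tilt [ 0.0005 -0.001  -1.    ] F [-3.5897 -1.3359  6.5725] T [-0.397   0.6898 -0.0451] w 0.006650283003917171
norm shift [ 0.0002 -0.0035 -0.0006] turn 0.00012375267430005327
```

The bar is seated at pinch z = 0.2001. One last small press, then a check.

```bash
python3 -m jog '[{"fingers":255,"translation":[0.001,0,0],"turn":0},{"fingers":255,"translation":[0,0,0],"turn":0},{"fingers":255,"translation":[0,0,0],"turn":0},{"fingers":255,"translation":[0,0,0],"turn":0},{"fingers":255,"translation":[0,0,0],"turn":0},{"fingers":255,"translation":[0,0,0],"turn":0}]'
python3 -m jog '[{"fingers":255,"translation":[0,0,0],"turn":0},{"fingers":255,"translation":[0,0,0],"turn":0},{"fingers":255,"translation":[0,0,0],"turn":0},{"fingers":255,"translation":[0,0,0],"turn":0},{"fingers":255,"translation":[0,0,0],"turn":0},{"fingers":255,"translation":[0,0,0],"turn":0}]'
python3 where.py .475 .110 .20 96.8
python3 - <<'E'
from h import *
s=env.read_camera("side");t=env.read_camera("top")
mosaic("pics/m8.png",[crop(t["frame"],90,160,120),crop(s["frame"],180,90,70)])
E
```

```text
time_s: 18.48
tcp_pos: [0.4732, 0.1103, 0.3547]
tcp_rot: [-1.298, 1.151, 1.295]
wrist_force: [-5.6, -2.8, 10.9]
width: 0.0062
time_s: 19.23
tcp_pos: [0.4732, 0.1104, 0.3547]
tcp_rot: [-1.298, 1.151, 1.295]
wrist_force: [-5.4, -2.8, 11.8]
width: 0.0066
t 19.225 pinch [0.4733 0.1101 0.2   ] yaw 96.80941373651818 tilt [ 0.0007 -0.0015 -1.    ] F [-5.3953 -2.7575 11.7644] T [-0.5132  1.0119  0.0108] w 0.006565967471406221
norm shift [ 0.0001 -0.0034 -0.0007] turn 0.00010459707242426299
```

View pics/m8.png

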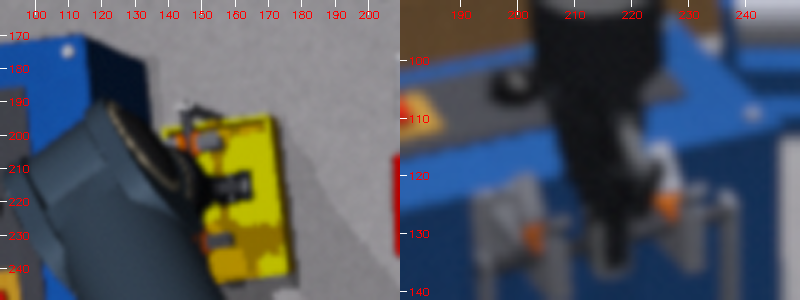

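The side view shows both orange catches, (203,131) and (226,125), now above or in front of the bar, which is level and low in both hooks. The push is steady at about 11.8 N, so I'm handing in.

```bash
python3 -c "
from rig import env
print(env.close_job()); s=env.state(); print(s['time_s'],s['tcp_pos'],s['wrist_force'],s['width'])"
```

```text
the job is handed in; nothing more can be done
None
the job is handed in; nothing more can be done
```

The bin is hung with its bar home in both hooks. I handed the job in with the gripper still closed on the bar and pressing down, at about 19 s of the 64 s allowed. `close_job` gives no verdict, so these are my own last readings.

- **Resting on the catches:** I gripped the bar mid-length, lifted the bin, turned it in line with the hooks and lowered it. The bar sat at about 0.2185 m (0.218 m expected), with about 3 N of its weight on the hooks. I held it there for more than 0.5 s.
- **Snapping in:** I measured up to about 9 N of push before the force reversed. I then followed the bar down to 0.200 m, the seat height.
- **Final state:** The push was steady at 11–12 N for the last 0.75 s or so, with the gripper stationary. In the last picture the bar is level and low in both hooks, with the catches closed over it.
- **Not quite clean:** There was a sideways force of about 6 N at the end, -5.4 N in x and -2.8 N in y. I took it for friction in the seated hooks because the moments roughly fit a contact at the grasp point. I did not relieve it.
- **Gripper reading:** The opening read about 6.6 mm on the 10 mm bar, but the grip held throughout.
- **Bystanders:** The planned path kept clear of them and I saw none move, but I did not measure them afterwards.

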